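Shut a thermal cycler and tighten its ratchet knob

ROBOT

A 6-joint arm with a two-finger parallel gripper is mounted at the origin on the work surface. World frame = base frame: x ahead of the robot, y to its left, z up, the work surface at z = 0. Lengths are in m, angles in rad, forces in N, time in s.
With the tool pointing down it reaches from about 0.25 to 0.725 m from the base axis. Payload 4 kg.
Tool frame: the origin (TCP) lies at the very end of the fingers, on their centre line; the grasp point (between the pads) lies 19 mm behind it; z points along the fingers, y is the line along which they close (so a half turn about z gives the same grasp; the last joint's range is limited). The gripper opens to 85 mm and grips with 20 to 120 N. Pads are 22 mm wide; open, the fingers measure 114 mm over their backs; the gripper's body (76 mm by 85 mm) begins 54 mm behind the grasp point. The pads swing forward as they close: fully open they stand 13 mm farther back than shut.
Start: joints at [1.332, 0.241, 0.005, 1.335, 0, 1.571], TCP at [0.118, 0.486, 0.206] pointing down, gripper open.
Joint ranges: [-2.72, 2.72], [-1.05, 1.87], [-1.09, 1.28], [-1.99, 2.15], [-1.42, 1.44], [-3.14, 3.14]. Speed limits (rad/s): [2.79, 2.79, 3.14, 3.14, 3.14, 3.14].

INTERFACE

Orientations are given as a unit quaternion [x, y, z, w].
In Python, from workcell import bot, vision, workorder gives the robot as it stands.
- The arm moves only by the shell command python3 -m creep 'ROWS' [OPENING]. ROWS is JSON, a list of rows, each a list of 2 entries, a list of its own where there are three numbers: the shift along the tool's x, y, z in mm, then the turn, a rotation vector about the tool's x, y, z in rad. In form: [[[dx, dy, dz], [wx, wy, wz]], ...]. A call has 1 to 12 rows; each row shifts and turns the commanded pose from where the row before left it, along the tool's axes as they then stand; what a row does not reach is not made up. A row lasts 1/8 s, in which the tool goes at most 62.5 mm and 10.7 degrees, less where a joint would pass 70% of its speed; a pose out of reach is approached as far as the arm can. A call is refused whole if a number of a shift passes 62.5 or a number of a turn 0.188, either way. A call with a gripper value outside its range is refused whole. OPENING is the finger opening in mm, from 0 to 85.4, set as the call begins (- or left out, the last holds). The fingers move at their own pace and stop on an object; the grip force is fixed at half the most. Time passes only in rows, so rows that do not move let the fingers close. It gives the time, the measured TCP pose, the force, the opening and the grip force at its end, in the units of the state.
- bot.get_obs(): the state, without advancing time (a new reading comes with each control period).
- vision.camera(name): name is "side" or "top"; returns a dict with "image" (384x512x3 uint8, blue, green, red), "z_map" (384x512 float32, m along the optical axis (not along the pixel's ray), 0 where there is no reading), "K" (3x3 intrinsics, pixels), "k1" (the pictures are not rectified: a ray, as slopes to the right and down, at radius r is drawn at 1 + k1 r^2 times it, then the intrinsics apply), "rvec" (rotation vector, rad) and "tvec" (3), from world to camera coordinates, as OpenCV has them. Camera axes: x right, y down, z forward; pixel columns grow to the right and rows downward; lengths in m; the calibration is good to about 2 mm. A picture is of the moment at which its call begins.
- workorder.job_done(): hands the job in; it is judged then, once.
Trained networks look in a picture, given as the dict that the camera call returned (one of the last four; its "shot" number tells which), for a name from the list of things; names that differ only in an ending like _2 or _b are one class to them, and where a whole thing is asked for, a point or a joint stands for the part that bears it (a point fixed in the world has none). Each returns a list of dicts, best first, with "score" (0 to 1); they miss things now and then, are a little off and sometimes report something else, mostly with a low value. They report only what shows in the picture. A call takes as long as a camera call.
- vision.spot_in(picture, query): "position" ([column, row] in pixels, amid what is visible of it).
- vision.place_of(picture, query): "position" ([column, row] in pixels: a listed point, or the origin of a listed thing).
The state is a dict: "clock": time; "joint_pos": joint angles; "joint_vel": joint speeds; "tau": joint torques, N m; "eef_pos": TCP position; "tool_rot": TCP orientation; "ft_force": force on the tool from outside, world axes, zero at the start; "ft_torque": the same for the moment, N m; "grip_width": finger opening in m; "grasp_force": force on a finger pad.
Only numpy, scipy, OpenCV 4.12 (cv2) and the standard library are available. Lean on these libraries where they do the work, as an engineer would, in place of code of your own. Each camera call takes 0.05 s, during which the arm holds its last target. There are 200 camera calls.

TASK

Shut the raised lid of the small thermal cycler, pressing gently near its front edge until the catch snaps home. Then turn the knob on the lid clockwise until its ratchet slips, let it click two or three times and no more, and let go with the lid still shut. Never press hard on the lid, and leave the other things on the bench alone.

Things in the scene. Friction and masses are not known exactly. Their poses are not given: they have to be found in the camera images.
- cycler: Thermal cycler, an off-white bench machine 300 deep (x) x 200 wide (y), fixed to the bench. Origin: centre of its underside; x points from its front (sloping grey keypad, towards the robot) to its back, z up. Deck top 110 above the bench, behind it a hump 128 high. The lid's hinge axis lies along y at x=+85, z=125 mm.
- lid (a joint): Lid angle in rad: 0 shut, grows as the front rises (starts 0.55 to 0.95). The lid is off-white, 175 long from hinge axis to front, 168 wide, 36 thick, 0.6 kg with its knob. A stiff hinge (about 0.8 N m) holds it at any angle. In the last 0.05 rad a spring catch under its front resists, about 10 N at the front edge, then snaps; below 0.02 it is caught. Rigid stop at 0; it may bear 30 N.
- cover: The lid itself. Origin on the hinge axis, midway across, 85 mm behind the knob's axis and 125 mm above the bench. Its axes are the lid's: y along the hinge axis, -x along the lid to its front, z out of the lid's top.
- lid_front (a point): Place to press: middle of the flat front step of the lid's top, midway across, 158 mm in front of the hinge axis and 15 mm above it (measured square to the lid). The step is 36 mm long (x) by 168 wide, its front edge 175 mm from the hinge axis; behind it the lid's top rises 10 mm. In front and 12 mm lower a grey lip projects 13 mm. Axes as the lid's.
- knob: Black ribbed round knob in the middle of the lid. Origin on its axis, at its underside: 85 mm in front of the hinge axis, 30 mm above it when shut (155 above the bench). The knob is 46 to 48 across and 32 high with straight sides; a grey collar 64 across lies 2 mm below it. Its axis is z, out of the lid's top; x and y turn with the knob.
- ratchet (a joint): How far the knob has slipped on its clutch, rad, clockwise from above positive, 0 at the start; 0.524 a click (12 a turn), so it rests near 0.524 n. At first the knob takes the lid's screw along (0.25 N m) for an unseen 0.5 to 3.3 rad; then the torque climbs to about 0.45 N m, the ratchet slips, the knob is drawn on to the next tooth (torque reversed, up to 0.3) and loads up again.
- tube_rack: Bystander: green microtube rack, 90 x 210 x 45 high (tubes to 60), origin centre of the underside.
- marker: Bystander: marker pen, 125 long, 13 thick, lying along its x; origin below its middle.
- spinner: Bystander: round blue mini centrifuge with clear dome, 124 across, 100 high, origin centre of the underside.
- petri_dish: Bystander: clear flat dish, 90 across, 12 high, origin centre of the underside.

How it is judged:
On the way, in this order (a step that is already met when the one before it is completed fails the run):
1. the lid is shut and caught (value of joint lid below 0.02 rad), for 0.2 s.
2. the ratchet has slipped by at least two clicks (value of joint ratchet above 0.9 rad), for 0.1 s.
At the end, for the whole second after the job is handed in: The lid is shut (joint below 0.02 rad), the ratchet has slipped between 0.9 and 1.85 rad (two or three clicks), and the knob is at rest (value of joint lid below 0.02 rad and value of joint ratchet between 0.9 and 1.85 rad and velocity of joint ratchet between -0.1 and 0.1 rad/s); the robot touches nothing.
It fails at once if the ratchet is run past three clicks (value of joint ratchet above 1.85 rad).
It fails at once if the lid is pressed with more than 30 N (contact force between the fingers and cover above 30 N and contact force between the fingers and knob below 1 N).
It fails at once if a bystander is moved more than 20 mm (distance of any of tube_rack, marker, spinner, petri_dish from where it was at the start of the episode above 0.02 m).
It also fails if it takes over 72 s, if anything falls off the work surface, if the arm or the gripper's body presses on something with over 40 N, if the wrist force passes 120 N, or if a joint passes its speed limit or range.

## Working session

There is one attempt and no reset: what is moved stays moved. The work goes in short steps, Python scripts to look and compute and a shell command to move; the robot and the scene stay as the last step left them, time stands still between calls to the robot, and variables do not carry over. Pictures are saved under pics/ and viewed, at most 10 in all, crops included, and the job is handed in when it is done.

```bash
mkdir -p pics
cat > h.py <<'E'
import numpy as np, cv2
from workcell import bot, vision, workorder
from scipy.spatial.transform import Rotation as R
def ray(p,px):
    # undistort
    K=p["K"];k=p["k1"]
    d=np.array([(px[0]-K[0][2])/K[0][0],(px[1]-K[1][2])/K[1][1]]);u=d.copy()
    for _ in range(20): u=d/(1+k*(u@u))
    return np.array([u[0],u[1],1.])
def world(p,px,z=None):
    Rm=cv2.Rodrigues(np.array(p["rvec"],float))[0];t=np.array(p["tvec"],float).ravel()
    r=ray(p,px);c=-Rm.T@t;d=Rm.T@r
    if z is not None: return c+d*(z-c[2])/d[2]
    s=p["z_map"][int(round(px[1])),int(round(px[0]))]
    return c+d*s
def proj(p,X):
    Rm=cv2.Rodrigues(np.array(p["rvec"],float))[0];x=Rm@np.array(X)+np.array(p["tvec"]).ravel()
    u=x[:2]/x[2];u=u*(1+p["k1"]*(u@u));K=p["K"]
    return np.array([K[0][0]*u[0]+K[0][2],K[1][1]*u[1]+K[1][2]])
E
python3 - <<'E'
from h import *
np.set_printoptions(precision=3,suppress=True)
o=bot.get_obs();print(o["clock"],o["eef_pos"],o["tool_rot"])
for n in("side","top"):
    p=vision.camera(n);cv2.imwrite(f"pics/{n}0.png",p["image"])
    for q in("cycler","lid_front","knob","cover","tube_rack","marker","spinner","petri_dish"):
        for f in (vision.place_of,vision.spot_in):
            r=f(p,q)
            if r: print(n,q,f.__name__,r[0]["score"],np.array(r[0]["position"]),world(p,r[0]["position"]))
E
```

```text
0.0 [0.118 0.485 0.205] [ 0.119  0.993 -0.001 -0.   ]
side cycler call 0.58 [239.  209.5] [0.534 0.05  0.091]
side cycler call 0.59 [240.3 180.9] [ 0.559 -0.008  0.115]
side lid_front call 0.88 [257.1 119.8] [ 0.552 -0.074  0.22 ]
side lid_front call 0.87 [233.9 134.2] [ 0.567 -0.001  0.219]
side knob call 0.75 [223.9 129.9] [ 0.601 -0.026  0.209]
side knob call 0.74 [219.7 122.4] [ 0.609 -0.025  0.224]
side cover call 0.85 [200.7 161.4] [0.619 0.037 0.168]
side cover call 0.9 [230.4 141.8] [0.564 0.02  0.214]
side tube_rack call 0.82 [209.4 267.9] [0.535 0.17  0.046]
side tube_rack call 0.94 [207.6 260.9] [0.545 0.158 0.048]
side marker call 0.73 [319.6 247.9] [0.382 0.001 0.01 ]
side marker call 0.72 [321.6 245.1] [ 0.38  -0.003  0.015]
side spinner call 0.65 [266.2 145.2] [ 0.591 -0.226  0.083]
side petri_dish call 0.64 [313.9 183.4] [ 0.437 -0.124  0.072]
side petri_dish call 0.69 [323.9 177.9] [ 0.443 -0.248  0.014]
top cycler call 0.64 [297.5 162.1] [ 0.557 -0.039  0.219]
top lid_front call 0.58 [306.1 170.8] [ 0.541 -0.053  0.224]
top lid_front call 0.87 [301.1 155.6] [ 0.569 -0.046  0.216]
top knob call 0.7 [299.8 135. ] [ 0.602 -0.043  0.233]
top knob call 0.98 [298.2 128.6] [ 0.613 -0.04   0.234]
top cover call 0.6 [294.3 120.5] [ 0.631 -0.034  0.221]
top cover call 0.77 [301.2 157.4] [ 0.566 -0.046  0.217]
top tube_rack call 0.88 [218.5 177.5] [0.553 0.124 0.048]
top tube_rack call 0.65 [212.9 177.1] [0.555 0.137 0.045]
top marker call 0.78 [275.5 255.9] [ 0.379 -0.003  0.013]
top marker call 0.82 [284.4 257.6] [ 0.375 -0.023  0.013]
top spinner call 0.91 [375.  148.4] [ 0.608 -0.211  0.093]
top spinner call 0.81 [377.8 144.2] [ 0.615 -0.216  0.098]
top petri_dish call 0.72 [380.7 219.7] [ 0.46  -0.242  0.012]
top petri_dish call 0.95 [382.  219.9] [ 0.459 -0.245  0.012]
```

View pics/side0.png

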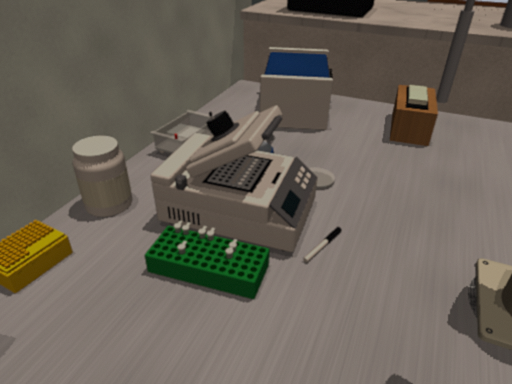

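View pics/top0.png

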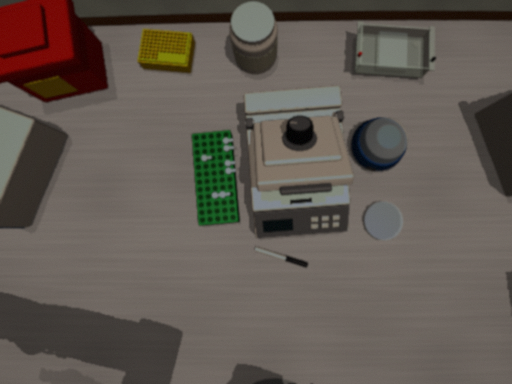

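The side view shows the lid raised at about (240,135) with the knob at (220,122). In the top view the lid spans about columns 250–350, with the knob at (299,129) and a slight yaw; the rack, pen, dish and spinner are clear of the lid. Next I'll fit the lid plane from depth.

```bash
cat > lid.py <<'E'
from h import *
def cloud(p,box):
    c0,r0,c1,r1=box
    return np.array([world(p,(c,r)) for r in range(r0,r1) for c in range(c0,c1) if p["z_map"][r,c]>0])
def ransac(P,tol=.003,f=lambda n:True):
    g=np.random.default_rng(0);best=None
    for _ in range(1500):
        a,b,c=P[g.choice(len(P),3,False)];n=np.cross(b-a,c-a)
        if np.linalg.norm(n)<1e-6: continue
        n/=np.linalg.norm(n);n*=np.sign(n[2])
        if not f(n): continue
        m=abs((P-a)@n)<tol
        if best is None or m.sum()>best.sum(): best=m
    Q=P[best];c=Q.mean(0);n=np.linalg.svd(Q-c)[2][2];n*=np.sign(n[2]);return n,c,Q
E
python3 - <<'E'
from lid import *
np.set_printoptions(precision=4,suppress=True)
p=vision.camera("top")
P=cloud(p,(235,75,365,250))
L=P[(P[:,2]>.14)]
n,c,Q=ransac(L,.003,lambda n:.4<n[2]<.95)
print("lid n",n,"ang",np.arccos(n[2]),"yaw",np.arctan2(n[1],n[0]),len(Q),c)
for yaw in (np.arctan2(n[1],n[0]),):
    ex=np.array([np.cos(yaw),np.sin(yaw),0]);ey=np.array([-ex[1],ex[0],0])
    u=Q@ey;print("lat",np.percentile(u,[1,50,99]))
# hump yaw
H=P[(abs(P[:,2]-.128)<.006)&(P[:,0]>.62)]
print(len(H));xy=H[:,:2].astype(np.float32)
print(cv2.minAreaRect(xy), np.percentile(H,[1,50,99],axis=0))
# whole machine deck/keypad minarearect
C=P[(P[:,2]>.03)];print(cv2.minAreaRect(C[:,:2].astype(np.float32)))
# knob top
K=L[((L-c)@n>.03)];print("knobtop?",len(K),K.mean(0), ((K-c)@n).max(), np.median((K-c)@n))
S=L[abs((L-c)@n+.010)<.003];print("step pts",len(S),S.mean(0))
E
```

```text
lid n [0.4591 0.0376 0.8876] ang 0.47869653264317763 yaw 0.08165726547666737 2842 [ 0.5668 -0.0461  0.209 ]
lat [-0.1727 -0.0903 -0.0121]
2233
((0.6896608471870422, -0.03854438662528992), (0.07654087245464325, 0.20087020099163055), 4.293478965759277) [[ 0.6505 -0.1363  0.123 ]
 [ 0.7011 -0.0366  0.1285]
 [ 0.7291  0.0598  0.1331]]
((0.5781726837158203, -0.05856722593307495), (0.3107154369354248, 0.29584041237831116), 1.307611346244812)
knobtop? 497 [ 0.6185 -0.0429  0.2266] 0.04425604600334219 0.04042184697434798
step pts 830 [ 0.5507 -0.0464  0.2062]
```

Run:
```python
from lid import *
from scipy.optimize import least_squares
np.set_printoptions(precision=4,suppress=True)
p=vision.camera("top");P=cloud(p,(235,75,365,250))
yaw=.075;ex=np.array([np.cos(yaw),np.sin(yaw),0]);ey=np.array([-ex[1],ex[0],0])
s=P@ex;l=P@ey
print("lateral centre guess",np.array([.6897,-.0385,0])@ey)
lc=-.0903
m=(abs(abs(l-lc)-.055)<.015)&(P[:,2]>.13)
for a in np.arange(.46,.70,.01):
    k=m&(abs(s-a)<.003)
    if k.sum():print(round(a,3),k.sum(),round(np.median(P[k,2]),4),end=' | ')
def model(v,s,z):
    a,x0=v;dx=s-x0;dz=z-.125
    X=dx*np.cos(a)+dz*np.sin(a);Z=-dx*np.sin(a)+dz*np.cos(a)
    return X,Z
k=m&(s<.62)
def res(v):
    X,Z=model(v,s[k],P[k,2]);return np.where(X>-.139,Z-.025,Z-.015)
for a0 in(.45,.6,.8):
    r=least_squares(res,[a0,.66],loss="soft_l1",f_scale=.002,diff_step=1e-3);print(r.x,r.cost)
X,Z=model(r.x,s[k],P[k,2]);print(X.min(),X.max())
K=P[(P[:,2]>.2)&(abs(l-lc)<.03)&(s>.57)];X,Z=model(r.x,K@ex,K[:,2]);q=(Z>.055);print("knob",q.sum(),np.median(X[q]),np.median(Z[q]),np.median((K@ey)[q]), np.ptp(X[q]),np.ptp((K@ey)[q]))
```

```text
lateral centre guess -0.09007078860333037
0.5 15 0.2269 | 0.51 139 0.2214 | 0.52 122 0.231 | 0.53 114 0.2263 | 0.54 102 0.2196 | 0.55 119 0.2145 | 0.56 101 0.218 | 0.57 94 0.2123 | 0.58 89 0.2052 | 0.59 86 0.1989 | 0.6 86 0.1924 | 0.61 82 0.1857 | 0.62 80 0.1801 | 0.63 75 0.1728 | 0.64 76 0.1661 | 0.65 22 0.1604 | 0.68 5 0.1308 | 0.69 13 0.1307 | [   0.0002 -368.1318] 0.0388015289767189
[   0.0002 -412.0684] 0.03879960554829452
[   0.0002 -393.8861] 0.03880041558558993
394.3827192302953 394.50595538792186
  return _methods._mean(a, axis=axis, dtype=dtype,
  ret = ret.dtype.type(ret / rcount)
Traceback (most recent call last):
ValueError: zero-size array to reduction operation maximum which has no identity
```

Model: hinge at about (0.662, −0.041), yaw 0.075, lid angle about 0.58. This agrees with the hump, step-edge and knob checks. Next I'll move above the front step with the fingers closed.

```bash
python3 -m creep '[[[0,0,-60],[0,0,-0.156]],[[0,0,-60],[0,0,-0.156]],[[0,0,0],[0,0,0]]]' 0; python3 -m creep '[[[-32,-47,0],[0,0,0]],[[-32,-47,0],[0,0,0]],[[-32,-47,0],[0,0,0]],[[-32,-47,0],[0,0,0]],[[-32,-47,0],[0,0,0]],[[-32,-47,0],[0,0,0]],[[-32,-47,0],[0,0,0]],[[-32,-47,0],[0,0,0]],[[-32,-47,0],[0,0,0]],[[-32,-47,0],[0,0,0]],[[-32,-47,0],[0,0,0]],[[-32,-47,0],[0,0,0]]]'
cat > st.py <<'E'
from h import *
np.set_printoptions(precision=4,suppress=True)
o=bot.get_obs();p=np.array(o["eef_pos"]);r=R.from_quat(o["tool_rot"]).as_matrix()
print("t",round(o["clock"],2),"p",p,"s,l",p[0]*.9972+p[1]*.0749,-p[0]*.0749+p[1]*.9972,"yrot",np.arctan2(r[1,1],r[0,1])-np.pi/2,"z",r[:,2],"F",np.array(o["ft_force"]),"T",np.array(o["ft_torque"]),"w",o["grip_width"],o["grasp_force"],"q",np.array(o["joint_pos"]))
E
python3 st.py
```

```text
clock: 2.17
eef_pos: [0.1189, 0.4882, 0.3318]
tool_rot: [-0.037, 0.999, 0.005, 0.002]
ft_force: [-0.2, 0.3, 0.7]
grip_width: 0.0322
grasp_force: 0.0
clock: 3.68
eef_pos: [0.5432, -0.0502, 0.3254]
tool_rot: [-0.036, 0.999, 0.0, -0.0]
ft_force: [1.3, 0.5, 0.9]
grip_width: -0.0001
grasp_force: 0.0
t 3.67 p [ 0.5432 -0.0502  0.3254] s,l 0.5378898494366274 -0.0907876770206762 yrot 0.07246016555501922 z [-0.001   0.0004 -1.    ] F [1.251  0.5017 0.9407] T [ 0.0982 -0.0048 -0.0001] w -0.00013066328671152374 0.0 q [-0.0924  0.3245  0.4247  1.672   0.0003 -0.1649]
```

```bash
python3 -m creep '[[[0,0,30],[0,0,0]],[[0,0,30],[0,0,0]],[[0,0,25],[0,0,0]],[[0,0,0],[0,0,0]]]'; for i in 1 2 3; do python3 -m creep '[[[0,0,4],[0,0,0]],[[0,0,0],[0,0,0]]]'; done; python3 -c "
from h import *
p=vision.camera('side');cv2.imwrite('pics/side1.png',cv2.resize(p['image'][60:260,130:400],None,fx=2.5,fy=2.5))"
```

```text
clock: 4.18
eef_pos: [0.5405, -0.0485, 0.2383]
tool_rot: [-0.036, 0.999, 0.0, -0.003]
ft_force: [0.5, -0.1, 0.3]
grip_width: 0.0002
grasp_force: 0.0
clock: 4.42
eef_pos: [0.543, -0.0486, 0.2381]
tool_rot: [-0.037, 0.999, -0.0, 0.001]
ft_force: [-0.2, 0.3, 0.0]
grip_width: 0.0001
grasp_force: 0.0
clock: 4.68
eef_pos: [0.5425, -0.0486, 0.2333]
tool_rot: [-0.037, 0.999, -0.0, 0.0]
ft_force: [0.4, -0.2, 0.4]
grip_width: -0.0003
grasp_force: 0.0
clock: 4.92
eef_pos: [0.5422, -0.0486, 0.2288]
tool_rot: [-0.037, 0.999, 0.0, -0.0]
ft_force: [-0.5, -0.5, 0.6]
grip_width: -0.0003
grasp_force: 0.0
```

View pics/side1.png

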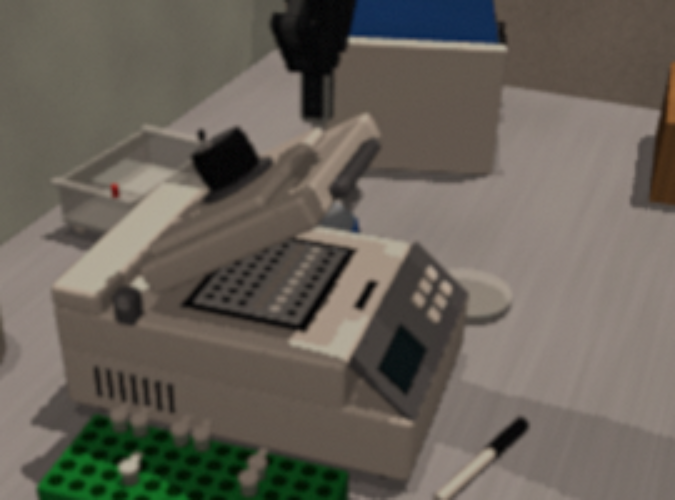

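The fingertips are at (320,120), just above the step and close to its rise behind. I'll shift 4 mm forward and keep pressing along the arc.

```bash
python3 -m creep '[[[4,0,2],[0,0,0]],[[0,0,2],[0,0,0]]]'; for i in 1 2 3 4; do python3 -m creep '[[[1,0,2],[0,0,0]],[[1,0,2],[0,0,0]]]' | egrep 'eef|force'; done; python3 st.py
```

```text
clock: 5.22
eef_pos: [0.5382, -0.0489, 0.2252]
tool_rot: [-0.037, 0.999, 0.0, -0.0]
ft_force: [0.3, -0.6, 0.0]
grip_width: -0.0001
grasp_force: 0.0
eef_pos: [0.5364, -0.0491, 0.221]
ft_force: [0.3, -0.7, 0.7]
grasp_force: 0.0
eef_pos: [0.5344, -0.0492, 0.217]
ft_force: [-0.1, 0.2, 0.9]
grasp_force: 0.0
eef_pos: [0.5324, -0.0493, 0.2131]
ft_force: [1.1, 0.3, 0.5]
grasp_force: 0.0
eef_pos: [0.5305, -0.0495, 0.2091]
ft_force: [0.4, 0.4, 0.5]
grasp_force: 0.0
t 6.22 p [ 0.5305 -0.0495  0.2091] s,l 0.5252716165029377 -0.0890773596987477 yrot 0.07320673502744768 z [ 0.0001 -0.     -1.    ] F [0.3828 0.398  0.4601] T [-0.0076  0.0093 -0.0025] w -0.00017105943894424344 0.0 q [-0.093   0.3047  0.0988  1.3648 -0.     -0.1662]
```

```bash
python3 -c "
from h import *
p=vision.camera('side');cv2.imwrite('pics/side2.png',cv2.resize(p['image'][60:260,130:400],None,fx=2.5,fy=2.5))"
```

```text
(no output)
```

View pics/side2.png

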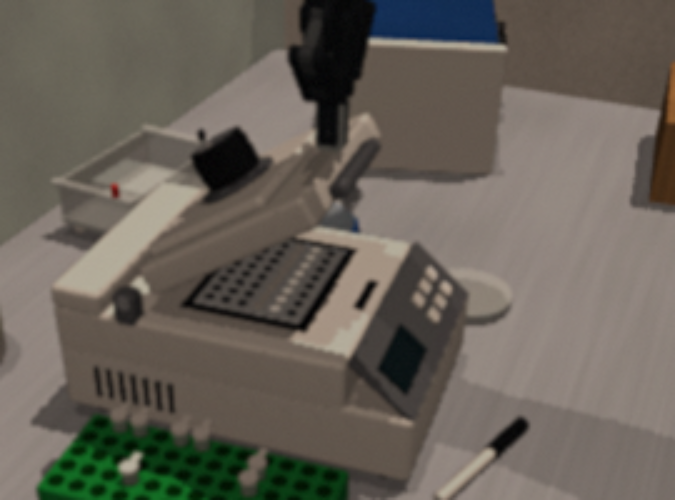

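```bash
python3 -c "
from h import *
np.set_printoptions(precision=4,suppress=True)
for n in ('side','top'):
    p=vision.camera(n);x=np.array(bot.get_obs()['eef_pos']);u=proj(p,x);print(n,u,(u-[130,60])*2.5,'surf',world(p,u))
    for dz in (.01,.02,.03): print(proj(p,x+[0,0,dz]),world(p,proj(p,x+[0,0,dz])))
    for c in ([272,116],[277,112],[262,116]): print(c,world(p,c))
    if n=='top':cv2.imwrite('pics/top2.png',cv2.resize(p['image'][60:260,200:400],None,fx=3,fy=3))
"
```

```text
side [262.5909 132.0304] [331.4773 180.0761] surf [ 0.5175 -0.0179  0.2255]
[262.7091 127.2271] [ 0.5224 -0.0299  0.2289]
[262.8291 122.3507] [ 0.528  -0.044   0.2317]
[262.9509 117.3995] [ 0.525  -0.0365  0.2452]
[272, 116] [ 0.526 -0.086  0.228]
[277, 112] [ 0.5263 -0.1143  0.2251]
[262, 116] [ 0.5278 -0.0385  0.2466]
top [303.1126 177.8663] [432.7814 294.6657] surf [ 0.4676 -0.007   0.6827]
[303.62  177.107] [ 0.4678 -0.0072  0.6835]
[304.1436 176.3235] [ 0.4681 -0.0073  0.6844]
[304.6843 175.5144] [ 0.4686 -0.0077  0.6832]
[272, 116] [0.6735 0.0045 0.1111]
[277, 112] [ 0.6802 -0.0058  0.1166]
[262, 116] [0.6743 0.0254 0.109 ]
```

View pics/top2.png

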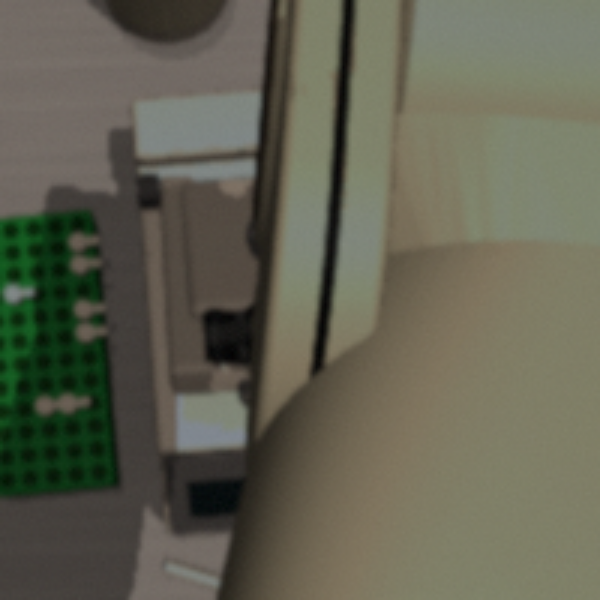

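The tip seems to sit at or slightly above the lid, and the lid has not moved visibly. I'll go on in small steps, watching the force and the lid depth.

```bash
cat > ang.py <<'E'
from lid import *
p=vision.camera("side")
P=cloud(p,(195,95,300,175))
ex=np.array([.9972,.0749,0]);ey=np.array([-.0749,.9972,0]);s=P@ex;l=P@ey+.0902;z=P[:,2]
k=(abs(l)<.082)&(abs(l)>.03)&(s>.47)&(s<.64)&(z>.135)
best=min(((np.median(np.minimum(abs((s[k]-.657)*np.sin(a)+(z[k]-.125)*np.cos(a)-.025),.02)+0*a)
 ,a) for a in np.arange(0,.9,.01)))
b2=max(((((abs((s[k]-.657)*np.sin(a)+(z[k]-.125)*np.cos(a)-.025)<.003).sum()),a) for a in np.arange(-.05,.9,.01)))
print("lid angle",best,b2,k.sum())
E
python3 ang.py; for i in 1 2 3 4; do python3 -m creep '[[[0.5,0,1.5],[0,0,0]],[[0.5,0,1.5],[0,0,0]]]' | egrep 'eef|ft_force'; done; python3 ang.py; python3 st.py
```

```text
lid angle (np.float64(0.005513680308993907), np.float64(0.56)) (np.int64(446), np.float64(0.52)) 1511
eef_pos: [0.5297, -0.0496, 0.2067]
ft_force: [-1.2, 0.2, 4.9]
eef_pos: [0.5276, -0.0497, 0.2036]
ft_force: [-4.4, 0.1, 6.3]
eef_pos: [0.5258, -0.0499, 0.2005]
ft_force: [-4.8, 0.6, 6.8]
eef_pos: [0.5251, -0.0499, 0.1975]
ft_force: [-5.0, 0.3, 6.7]
lid angle (np.float64(0.00554051252883106), np.float64(0.49)) (np.int64(502), np.float64(0.4500000000000001)) 1759
t 7.47 p [ 0.525  -0.0499  0.1972] s,l 0.5197511893496893 -0.08910322295816353 yrot 0.07302271627501411 z [-0.0025 -0.0004 -1.    ] F [-3.8334 -0.1958  4.2815] T [-0.1049  0.9731  0.0005] w 4.5797424544050436e-05 2.7831940446048975 q [-0.0944  0.3008  0.0625  1.335  -0.0006 -0.1675]
```

Contact was made and the lid is now moving (0.56 → 0.49 rad by vision). I'll continue down the arc.

```bash
for i in 1 2; do python3 -m creep '[[[2,0,3.5],[0,0,0]],[[2,0,3.5],[0,0,0]],[[1.5,0,3.5],[0,0,0]]]' | egrep 'eef|ft_force';done; for i in 1 2; do python3 -m creep '[[[1,0,3],[0,0,0]],[[1,0,3],[0,0,0]],[[1,0,3],[0,0,0]]]' | egrep 'eef|ft_force';done; python3 ang.py;python3 -c "
from h import *
p=vision.camera('side');cv2.imwrite('pics/side3.png',cv2.resize(p['image'][60:260,130:400],None,fx=2.5,fy=2.5))"
```

```text
eef_pos: [0.5199, -0.0503, 0.1867]
ft_force: [-3.4, 0.1, 3.4]
eef_pos: [0.5157, -0.0506, 0.176]
ft_force: [-1.0, -0.3, 2.7]
eef_pos: [0.5125, -0.0508, 0.167]
ft_force: [-1.7, -0.1, 2.4]
eef_pos: [0.5094, -0.051, 0.158]
ft_force: [-0.5, -1.0, 1.4]
lid angle (np.float64(0.0053841987713058), np.float64(0.24)) (np.int64(703), np.float64(0.2700000000000001)) 2332
```

View pics/side3.png

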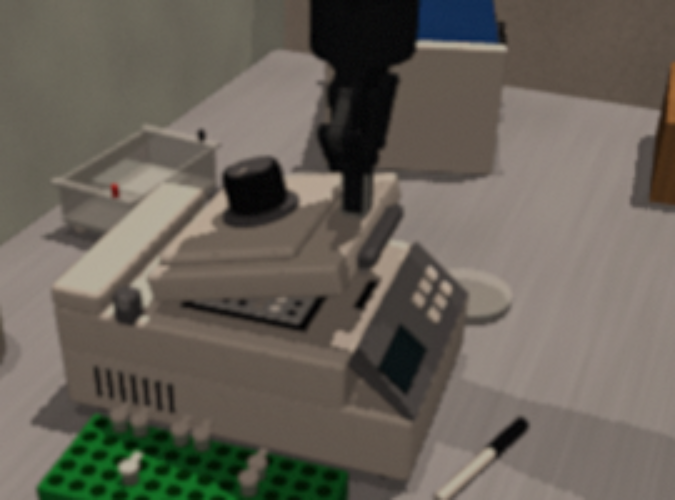

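The lid is at about 0.25 rad with the fingertip at (360,210) on the step. The reported TCP z reads about 20 mm below the true tip, so I expect shut at about 0.120 reported.

```bash
python3 -m creep '[[[1,0,3],[0,0,0]],[[1,0,3],[0,0,0]],[[0.5,0,3],[0,0,0]],[[0.5,0,3],[0,0,0]],[[0.5,0,3],[0,0,0]],[[0,0,2],[0,0,0]]]' | egrep 'eef|ft_force';for i in 1 2 3 4 5 6 7; do python3 -m creep '[[[0,0,0.8],[0,0,0]],[[0,0,0],[0,0,0]]]' | egrep 'eef|ft_force';done; python3 ang.py
```

```text
eef_pos: [0.5058, -0.0513, 0.1409]
ft_force: [-2.0, 0.0, 1.9]
eef_pos: [0.5062, -0.0513, 0.1403]
ft_force: [0.9, 0.0, 0.8]
eef_pos: [0.5062, -0.0513, 0.1396]
ft_force: [-0.2, -0.0, 1.2]
eef_pos: [0.5061, -0.0513, 0.1388]
ft_force: [-2.1, -0.2, 1.6]
eef_pos: [0.506, -0.0513, 0.1379]
ft_force: [0.9, 0.3, 1.2]
eef_pos: [0.5061, -0.0513, 0.1371]
ft_force: [-0.7, -0.3, 0.9]
eef_pos: [0.5061, -0.0513, 0.1363]
ft_force: [-0.3, 0.3, 1.2]
eef_pos: [0.5061, -0.0513, 0.1355]
ft_force: [-0.2, -0.3, 1.3]
lid angle (np.float64(0.005302892930535768), np.float64(0.1)) (np.int64(781), np.float64(0.14)) 2390
```

```bash
python3 -m creep '[[[0,0,2],[0,0,0]],[[0,0,2],[0,0,0]],[[0,0,0],[0,0,0]]]' | egrep 'eef|ft_force';for i in 1 2 3 4 5 6 7 8; do python3 -m creep '[[[0,0,0.7],[0,0,0]],[[0,0,0],[0,0,0]]]' | egrep 'eef|ft_force';done; python3 ang.py
```

```text
eef_pos: [0.5061, -0.0512, 0.1313]
ft_force: [-0.5, 0.4, 0.7]
eef_pos: [0.5062, -0.0512, 0.1309]
ft_force: [-0.3, -0.1, 1.1]
eef_pos: [0.5061, -0.0512, 0.1302]
ft_force: [-0.6, 0.4, 1.9]
eef_pos: [0.506, -0.0513, 0.1295]
ft_force: [-0.6, 0.1, 1.3]
eef_pos: [0.506, -0.0513, 0.1287]
ft_force: [-1.2, 0.2, 1.9]
eef_pos: [0.5061, -0.0513, 0.128]
ft_force: [-1.0, 0.0, 1.3]
eef_pos: [0.5061, -0.0513, 0.1274]
ft_force: [-1.0, 0.5, 0.4]
eef_pos: [0.5061, -0.0513, 0.1267]
ft_force: [-1.2, 0.1, 1.1]
eef_pos: [0.5061, -0.0513, 0.1259]
ft_force: [-1.6, -0.1, 0.4]
lid angle (np.float64(0.005533481346296044), np.float64(0.05)) (np.int64(812), np.float64(0.08000000000000003)) 2306
```

```bash
for i in 1 2 3 4 5 6 7 8; do python3 -m creep '[[[0,0,0.7],[0,0,0]],[[0,0,0],[0,0,0]]]' | egrep 'eef|ft_force';done; python3 ang.py
```

```text
eef_pos: [0.506, -0.0513, 0.1252]
ft_force: [-0.3, 0.2, 1.5]
eef_pos: [0.506, -0.0513, 0.1245]
ft_force: [-0.3, 0.4, 0.9]
eef_pos: [0.5061, -0.0512, 0.1238]
ft_force: [-0.3, 0.3, 1.1]
eef_pos: [0.5061, -0.0513, 0.1231]
ft_force: [-1.0, -0.5, 2.0]
eef_pos: [0.506, -0.0512, 0.1225]
ft_force: [-0.7, -0.8, 2.3]
eef_pos: [0.506, -0.0513, 0.1219]
ft_force: [-1.7, -0.4, 4.2]
eef_pos: [0.506, -0.0513, 0.1216]
ft_force: [-3.7, 0.6, 6.0]
eef_pos: [0.5059, -0.0513, 0.1204]
ft_force: [-2.2, -0.4, 2.2]
lid angle (np.float64(0.005657676029716226), np.float64(0.01)) (np.int64(822), np.float64(0.05000000000000002)) 2234
```

```bash
for i in 1 2 3 4 5; do python3 -m creep '[[[0,0,0.6],[0,0,0]],[[0,0,0],[0,0,0]]]' | egrep 'eef|ft_force';done; python3 ang.py
```

```text
eef_pos: [0.5059, -0.0513, 0.12]
ft_force: [-3.7, -0.2, 4.9]
eef_pos: [0.5059, -0.0513, 0.1197]
ft_force: [-3.3, -0.3, 7.5]
eef_pos: [0.5065, -0.0512, 0.1182]
ft_force: [-0.4, -0.1, 0.5]
eef_pos: [0.5061, -0.0512, 0.1177]
ft_force: [0.5, -0.2, -0.1]
eef_pos: [0.5061, -0.0513, 0.1173]
ft_force: [0.0, -0.7, 0.2]
lid angle (np.float64(0.006241268693162751), np.float64(0.0)) (np.int64(816), np.float64(0.030000000000000013)) 2193
```

```bash
for i in 1 2 3 4 5; do python3 -m creep '[[[0,0,0.5],[0,0,0]],[[0,0,0],[0,0,0]]]' | egrep 'eef|ft_force';done; python3 st.py
```

```text
eef_pos: [0.5061, -0.0513, 0.117]
ft_force: [0.1, -0.3, 0.9]
eef_pos: [0.506, -0.0513, 0.1163]
ft_force: [0.5, 0.1, -0.2]
eef_pos: [0.5061, -0.0512, 0.1159]
ft_force: [0.1, 0.2, 0.3]
eef_pos: [0.506, -0.0513, 0.1155]
ft_force: [-0.5, -0.3, 1.1]
eef_pos: [0.506, -0.0513, 0.115]
ft_force: [-0.6, -0.4, 2.4]
t 18.65 p [ 0.506  -0.0513  0.115 ] s,l 0.5007142732890635 -0.08903696644251516 yrot 0.07314739812008986 z [-0.0001 -0.     -1.    ] F [-0.597  -0.3686  2.4361] T [-0.0104  0.2507  0.0397] w 0.0001658249292733412 1.132389809936285 q [-0.101   0.3163 -0.1381  1.1166 -0.     -0.1741]
```

The catch has snapped: force fell to zero, then the rigid stop was felt at 0.115 (true z 0.140, so the z bias is about 25 mm). I'll confirm gently, then lift, open and wind the wrist back.

```bash
for i in 1 2; do python3 -m creep '[[[0,0,0.5],[0,0,0]],[[0,0,0],[0,0,0]]]' | egrep 'eef|ft_force';done; python3 -m creep '[[[0,0,-20],[0,0,0]],[[0,0,-40],[0,0,0]],[[0,0,-40],[0,0,0]],[[0,0,0],[0,0,-0.18]],[[0,0,0],[0,0,-0.18]],[[0,0,0],[0,0,-0.18]],[[0,0,0],[0,0,-0.18]],[[0,0,0],[0,0,-0.18]],[[0,0,0],[0,0,-0.18]],[[0,0,0],[0,0,-0.18]],[[0,0,0],[0,0,-0.18]],[[0,0,0],[0,0,-0.18]]]' 85 | egrep 'eef|ft_force'; python3 -m creep '[[[0,0,0],[0,0,-0.18]],[[0,0,0],[0,0,-0.18]],[[0,0,0],[0,0,-0.18]],[[0,0,0],[0,0,-0.18]],[[0,0,0],[0,0,-0.18]],[[0,0,0],[0,0,-0.18]],[[0,0,0],[0,0,0]]]' >/dev/null; python3 st.py; python3 ang.py
python3 - <<'E'
from lid import *
np.set_printoptions(precision=4,suppress=True)
for n in("side","top"):
    p=vision.camera(n)
    for q in("knob","lid_front"):
        for f in (vision.place_of,vision.spot_in):
            r=f(p,q)
            if r: print(n,q,r[0]["score"],np.array(r[0]["position"]),world(p,r[0]["position"],.155 if f is vision.place_of else .18))
    print(n,"pred knob",proj(p,[.577,-.047,.155]),proj(p,[.577,-.047,.187]))
    cv2.imwrite(f'pics/{n}4.png',cv2.resize(p['image'][40:260,130:400],None,fx=2.5,fy=2.5))
E
```

```text
eef_pos: [0.506, -0.0513, 0.1149]
ft_force: [-2.7, -0.2, 6.0]
eef_pos: [0.506, -0.0513, 0.1149]
ft_force: [-2.6, 0.3, 8.2]
eef_pos: [0.5062, -0.0513, 0.2136]
ft_force: [0.9, -0.5, -0.5]
t 21.52 p [ 0.5062 -0.0513  0.2136] s,l 0.5009211433858964 -0.08903144177566447 yrot -3.5120902730491736 z [-0.0001  0.     -1.    ] F [-0.0174 -0.579   0.5647] T [ 0.0163  0.0131 -0.0133] w 0.08519129041180598 0.0 q [-0.1009  0.2551  0.0434  1.3592  0.     -2.872 ]
lid angle (np.float64(0.0037600485109001505), np.float64(0.0)) (np.int64(885), np.float64(0.020000000000000004)) 1885
side knob 0.73 [237.2 150.1] [ 0.5867 -0.0538  0.155 ]
side knob 0.7 [237.5 141.4] [ 0.5815 -0.045   0.18  ]
side lid_front 0.62 [271.5 163.7] [ 0.5031 -0.032   0.155 ]
side lid_front 0.68 [246.1 165.7] [0.5271 0.0336 0.18  ]
side pred knob [240.1242 152.5303] [239.9706 138.234 ]
top knob 0.58 [275.4 253.1] [ 0.3954 -0.0007  0.155 ]
top lid_front 0.7 [272.  153.3] [0.5806 0.0051 0.18  ]
top pred knob [299.0344 157.5598] [300.3717 154.2987]
```

View pics/side4.png

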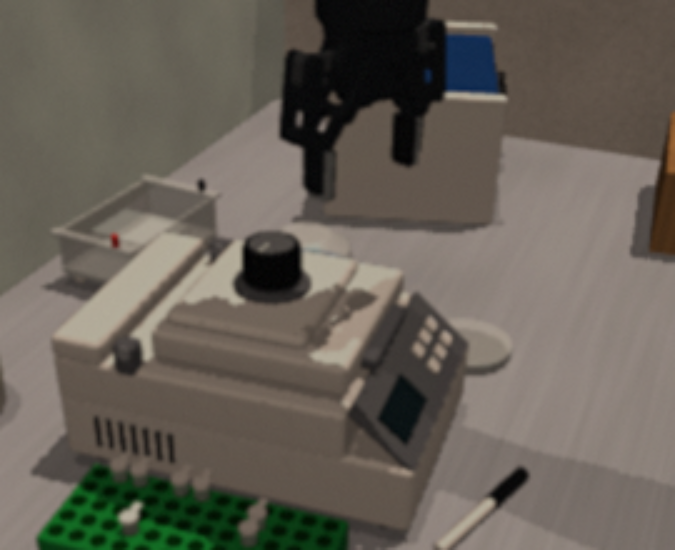

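The knob shows at crop (272,262) and matches the prediction to about 1 px. The open fingertips are at (320,190) and (405,160), and the lid is shut. I'll check tool xy and knob centre numerically.

Run:
```python
from lid import *
np.set_printoptions(precision=4,suppress=True)
p=vision.camera("side")
print("tip proj",[ (proj(p,[.5062,-.0513,z])-[130,40])*2.5 for z in (.2136,.24,.252)])
P=cloud(p,(215,120,265,170));k=(P[:,2]>.184)&(P[:,2]<.191)&(np.hypot(P[:,0]-.577,P[:,1]+.047)<.05)
print("knob top",k.sum(),P[k].mean(0),cv2.minEnclosingCircle(P[k][:,:2].astype(np.float32)))
u=(P[:,2]>.160)&(P[:,2]<.18)&(np.hypot(P[:,0]-.577,P[:,1]+.047)<.05)
from scipy.optimize import least_squares
Q=P[u];r=least_squares(lambda c:np.hypot(Q[:,0]-c[0],Q[:,1]-c[1])-.0235,[.577,-.047],loss="soft_l1",f_scale=.002);print("side fit",len(Q),r.x,r.cost)
T=cloud(p,(240,60,310,125))
T=T[(np.hypot(T[:,0]-.506,T[:,1]+.051)<.065)]
ax=-3.5121+np.pi/2;ay=np.array([np.cos(ax),np.sin(ax)]);pr=(T[:,:2]-[.5062,-.0513])@ay;pe=(T[:,:2]-[.5062,-.0513])@[-ay[1],ay[0]]
for lo,hi in((.235,.245),(.245,.255),(.255,.265),(.265,.275)):
    m=(T[:,2]>lo)&(T[:,2]<hi)
    for sg in(-1,1):
        mm=m&(pr*sg>0)
        if mm.sum()>3: print(lo,sg,mm.sum(),np.percentile(pr[mm],[2,50,98]),np.percentile(pe[mm],[2,50,98]))
```

```text
tip proj [array([361.9442, 229.4395]), array([363.3616, 196.9467]), array([364.0258, 181.734 ])]
knob top 215 [ 0.5773 -0.0423  0.189 ] ((0.5794267058372498, -0.04673342406749725), 0.02449815906584263)
side fit 209 [ 0.5806 -0.0479] 0.00011959515834838022
0.255 -1 45 [-0.0554 -0.0488 -0.0431] [-0.0107 -0.0061  0.0083]
0.255 1 52 [0.0411 0.0432 0.0501] [-0.0107 -0.0023  0.0102]
0.265 -1 67 [-0.0567 -0.0529 -0.0425] [-0.0105 -0.0054  0.0069]
0.265 1 65 [0.0413 0.0433 0.0551] [-0.01   -0.0015  0.0109]
```

Tool xy agrees and the knob centre is (0.579, −0.047). I'll move over it, descend and close.

```bash
python3 -m creep '[[[33,-15,0],[0,0,0]],[[33.3,-15.4,0],[0,0,0]],[[0,0,0],[0,0,0]],[[0,0,30],[0,0,0]],[[0,0,30],[0,0,0]],[[0,0,15],[0,0,0]],[[0,0,11.6],[0,0,0]],[[0,0,0],[0,0,0]],[[0,0,0],[0,0,0]]]'; python3 -m creep '[[[0,0,0],[0,0,0]],[[0,0,0],[0,0,0]],[[0,0,0],[0,0,0]],[[0,0,0],[0,0,0]],[[0,0,0],[0,0,0]],[[0,0,0],[0,0,0]]]' 35; python3 st.py; python3 ang.py;python3 -c "
from h import *
p=vision.camera('side');cv2.imwrite('pics/side5.png',cv2.resize(p['image'][40:260,130:400],None,fx=2.5,fy=2.5))"
```

```text
clock: 23.25
eef_pos: [0.5796, -0.0468, 0.1284]
tool_rot: [0.983, -0.183, 0.001, -0.0]
ft_force: [-0.6, -0.8, 0.6]
grip_width: 0.0848
grasp_force: 0.0
clock: 24.0
eef_pos: [0.5792, -0.0469, 0.1281]
tool_rot: [0.983, -0.183, 0.001, 0.0]
ft_force: [-1.5, -0.4, 4.3]
grip_width: 0.0445
grasp_force: 61.0
t 24.0 p [ 0.5792 -0.0469  0.1281] s,l 0.5740697205964446 -0.09014827401014419 yrot -3.5100377599358668 z [ 0.0012 -0.0003 -1.    ] F [-1.4595 -0.3863  4.2648] T [-0.1327  0.2972  0.0203] w 0.04452485554467439 61.0472309589386 q [-0.0807  0.4416  0.0865  1.2145 -0.0002 -2.8539]
lid angle (np.float64(0.008061221873847425), np.float64(0.0)) (np.int64(853), np.float64(0.010000000000000009)) 2456
```

View pics/side5.png

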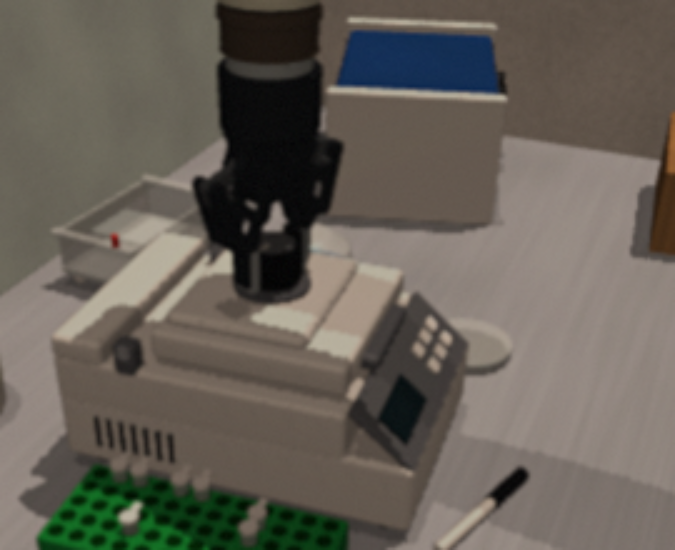

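The knob is gripped squarely at crop (270,265). I'll turn it clockwise in small steps while watching the torque.

```bash
cat > t.py <<'E'
from h import *
o=bot.get_obs();print(round(o["clock"],2),"j6 %.3f"%(o["joint_pos"][5]),"Tz %.3f"%o["ft_torque"][2],"tau6 %.3f"%o["tau"][5],"F",np.round(o["ft_force"],1),"w %.4f"%o["grip_width"])
E
for i in 1 2 3 4 5 6 7; do python3 -m creep '[[[0,0,0],[0,0,0.09]]]' >/dev/null; python3 t.py; done; python3 ang.py
```

```text
24.23 j6 -2.762 Tz 0.253 tau6 -0.453 F [-1.7  0.1  5.7] w 0.0446
24.35 j6 -2.672 Tz 0.216 tau6 -0.337 F [-1.2 -0.1  5.7] w 0.0446
24.48 j6 -2.582 Tz 0.271 tau6 -0.336 F [-0.9 -0.7  5.3] w 0.0447
24.6 j6 -2.492 Tz 0.267 tau6 -0.336 F [-0.8  0.2  5.5] w 0.0447
24.73 j6 -2.402 Tz 0.218 tau6 -0.336 F [-1.3 -0.3  6. ] w 0.0443
24.85 j6 -2.312 Tz 0.251 tau6 -0.336 F [-0.5 -0.2  4.8] w 0.0445
24.98 j6 -2.222 Tz 0.222 tau6 -0.336 F [-0.6  1.1  5.6] w 0.0445
lid angle (np.float64(0.003093483333316927), np.float64(0.01)) (np.int64(807), np.float64(0.010000000000000009)) 1619
```

```bash
for i in 1 2 3 4 5 6 7 8 9; do python3 -m creep '[[[0,0,0],[0,0,0.09]]]' >/dev/null; python3 t.py; done
```

```text
25.15 j6 -2.132 Tz 0.203 tau6 -0.439 F [-0.8  0.3  5.7] w 0.0452
25.27 j6 -2.042 Tz 0.247 tau6 -0.337 F [-0.4  0.4  5.4] w 0.0447
25.4 j6 -1.952 Tz 0.262 tau6 -0.336 F [-0.2 -0.   5.4] w 0.0449
25.52 j6 -1.862 Tz 0.279 tau6 -0.336 F [-1.3  0.4  5. ] w 0.0446
25.65 j6 -1.772 Tz 0.262 tau6 -0.336 F [-0.4  0.7  5.4] w 0.0445
25.77 j6 -1.682 Tz 0.278 tau6 -0.336 F [-1.1  0.2  5.9] w 0.0448
25.9 j6 -1.592 Tz 0.237 tau6 -0.336 F [-0.1  0.8  4.6] w 0.0447
26.02 j6 -1.502 Tz 0.173 tau6 -0.336 F [-0.4  0.   3.9] w 0.0448
26.15 j6 -1.412 Tz 0.215 tau6 -0.336 F [-1.2  0.2  5.2] w 0.0447
```

```bash
for i in 1 2 3 4 5 6 7 8 9; do python3 -m creep '[[[0,0,0],[0,0,0.09]]]' >/dev/null; python3 t.py; done
```

```text
26.27 j6 -1.322 Tz 0.196 tau6 -0.335 F [-0.1 -0.2  5.2] w 0.0447
26.4 j6 -1.232 Tz 0.256 tau6 -0.335 F [-0.5  0.4  5.1] w 0.0444
26.52 j6 -1.142 Tz 0.268 tau6 -0.335 F [-0.5  0.3  5.3] w 0.0447
26.65 j6 -1.052 Tz 0.232 tau6 -0.335 F [-0.6  0.3  4.5] w 0.0450
26.77 j6 -0.962 Tz 0.376 tau6 -0.326 F [-0.1  0.1  3.9] w 0.0448
26.9 j6 -0.872 Tz 0.334 tau6 -0.270 F [-0.3  0.3  3.4] w 0.0447
27.02 j6 -0.781 Tz 0.074 tau6 -0.513 F [-1.4 -0.1  4.4] w 0.0448
27.15 j6 -0.691 Tz -0.018 tau6 -0.647 F [ 0.4 -0.4  4.8] w 0.0445
27.27 j6 -0.600 Tz -0.124 tau6 -0.734 F [0.6 0.3 4.1] w 0.0447
```

```bash
for i in 1 2 3 4 5 6 7; do python3 -m creep '[[[0,0,0],[0,0,0.06]]]' >/dev/null; python3 t.py; done
```

```text
27.4 j6 -0.541 Tz -0.055 tau6 -0.383 F [ 0.4 -0.   5.3] w 0.0448
27.52 j6 -0.482 Tz 0.163 tau6 -0.247 F [-0.   0.5  3.8] w 0.0450
27.65 j6 -0.423 Tz 0.373 tau6 -0.018 F [ 0.7 -1.1  4.2] w 0.0447
27.77 j6 -0.363 Tz 0.336 tau6 -0.088 F [0.1 0.9 2.2] w 0.0451
27.9 j6 -0.302 Tz 0.047 tau6 -0.281 F [ 0.5 -2.3  6.1] w 0.0450
28.02 j6 -0.242 Tz -0.073 tau6 -0.426 F [0.8 0.7 6.3] w 0.0446
28.15 j6 -0.182 Tz -0.065 tau6 -0.503 F [ 1.4 -1.1  3.4] w 0.0448
```

```bash
for i in 1 2 3 4; do python3 -m creep '[[[0,0,0],[0,0,0.05]]]' >/dev/null; python3 t.py; done;  python3 -m creep '[[[0,0,0],[0,0,0]]]' >/dev/null; python3 t.py
```

```text
28.27 j6 -0.132 Tz -0.210 tau6 -0.502 F [ 0.6 -1.2  2.6] w 0.0446
28.4 j6 -0.082 Tz -0.208 tau6 -0.501 F [ 0.3 -0.3  4.7] w 0.0446
28.52 j6 -0.032 Tz -0.013 tau6 -0.369 F [ 0.4 -0.9  4.8] w 0.0448
28.65 j6 0.018 Tz 0.048 tau6 -0.273 F [ 0.1 -1.5  4.5] w 0.0447
28.77 j6 0.016 Tz 0.042 tau6 0.100 F [ 1.6 -1.1  4.6] w 0.0445
```

Two slips counted, and the torque is near zero at the second tooth. I'll release and lift straight up.

```bash
python3 -m creep '[[[0,0,0],[0,0,0]],[[0,0,0],[0,0,0]],[[0,0,0],[0,0,0]],[[0,0,0],[0,0,0]],[[0,0,0],[0,0,0]],[[0,0,0],[0,0,0]],[[0,0,0],[0,0,0]]]' 85; python3 -m creep '[[[0,0,-10],[0,0,0]],[[0,0,-25],[0,0,0]],[[0,0,-30],[0,0,0]],[[0,0,-30],[0,0,0]],[[0,0,-15],[0,0,0]],[[0,0,0],[0,0,0]],[[0,0,0],[0,0,0]]]'; python3 ang.py; python3 -c "
from h import *
p=vision.camera('side');cv2.imwrite('pics/side6.png',cv2.resize(p['image'][40:260,130:400],None,fx=2.5,fy=2.5))"
```

```text
clock: 29.65
eef_pos: [0.5789, -0.0468, 0.1273]
tool_rot: [0.048, 0.999, 0.0, 0.0]
ft_force: [1.0, -0.5, -0.8]
grip_width: 0.0849
grasp_force: 0.0
clock: 30.52
eef_pos: [0.5783, -0.0467, 0.236]
tool_rot: [0.048, 0.999, 0.0, -0.001]
ft_force: [0.2, 0.9, -1.0]
grip_width: 0.0848
grasp_force: 0.0
lid angle (np.float64(0.0019254139688310995), np.float64(0.02)) (np.int64(891), np.float64(0.010000000000000009)) 1525
```

View pics/side6.png

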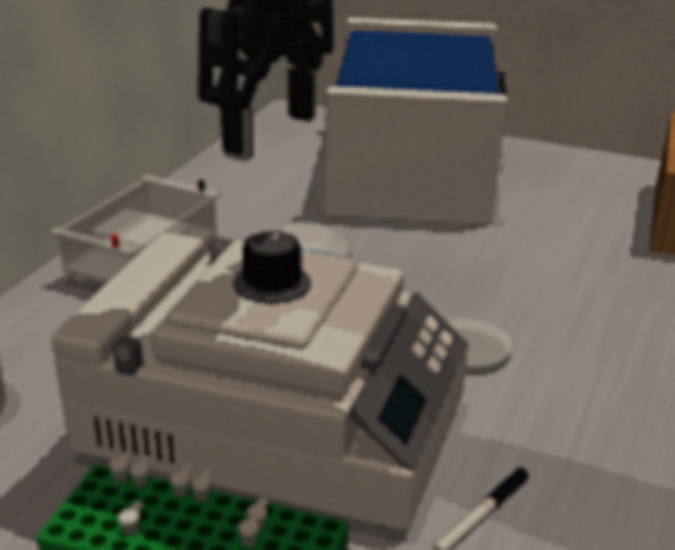

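The lid is shut, the knob at (272,262) is free, the gripper is clear and the bystanders are where they were.

```bash
python3 -c "
from workcell import workorder
print(workorder.job_done())"
```

```text
the job is handed in; nothing more can be done
None
```

I handed the job in at about 31 s: the lid is shut and caught, the knob's ratchet slipped two clicks by the torque readings, and the gripper has let go and is clear; the hand-in call returned no verdict.

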